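# Find the gas detector with its battery in and sniff-check the thinner cap

### The arm

A 6-joint arm with a two-finger parallel gripper is mounted at the origin on the work surface. World frame = base frame: x ahead of the robot, y to its left, z up, the work surface at z = 0. Lengths are in m, angles in degrees, forces in N, time in s.
With the tool pointing down it reaches from about 0.4 to 0.825 m from the base axis. Payload 7 kg.
Tool frame: the origin (TCP) lies midway between the tips of the shut fingers; the grasp point (between the pads) lies 19 mm behind it; y points along the fingers, z is the direction in which the jaws open and shut, and the axes are right-handed (so a half turn about y gives the same grasp; the last joint's range is limited). The gripper opens to 88 mm and grips with 3 to 60 N. Pads are 19 mm wide; open, the fingers measure 130 mm over their backs; the gripper's body (78 mm by 193 mm) begins 47 mm behind the grasp point.
Start: joints at [-52.936, 20.546, 0.682, 0, -70.136, -16.507], TCP at [0.237, -0.632, 0.198] pointing down, gripper open.
Joint ranges: [-176.03, 176.03], [-82.01, 121.73], [-58.28, 71.71], [-173.87, 95.51], [-174.79, -0.11], [-173.66, 173.66]. Speed limits (degrees/s): [136.94, 136.94, 172.46, 180, 180, 180].

### API

Orientations are given as [roll, pitch, yaw] about the fixed x, y, z axes, in that order (R = Rz(yaw) Ry(pitch) Rx(roll)).
In Python, from plant import ctrl gives the robot as it stands.
- The arm moves only by the tool step_arm, never from a script. Its argument "rows" is a list that holds one entry, the list of rows, each a list of 7 numbers: the gripper command: -1 is shut, 1 is fully open, values between are in proportion, then the shift along the world's x, y, z in cm, then the turn, a rotation vector about the world's x, y, z in degrees. In form: [[[fingers, tx, ty, tz, rx, ry, rz], ...]]. A call has 1 to 12 rows; each row shifts and turns the commanded pose from where the row before left it; what a row does not reach is not made up. A row lasts 1/8 s, in which the tool goes at most 62.5 mm and 10.7 degrees, less where a joint would pass 70% of its speed; a pose out of reach is approached as far as the arm can. A call is refused whole if a number of a shift passes 6.25 or a number of a turn 10.7, either way. A call with a gripper value outside its range is refused whole. The fingers move at their own pace and stop on an object; the grip force is fixed at half the most. Time passes only in rows, so rows that do not move let the fingers close. It gives the time, the measured TCP pose, the force and the opening at its end, in the units of the state.
- ctrl.get_obs(): the state, without advancing time (a new reading comes with each control period).
- ctrl.snapshot(name): name is "scene" or "side" or "wrist"; returns the picture (400x640x3 uint8, blue, green, red); there is no depth.
- ctrl.camera_params(name): a dict with "vertical_fov" (degrees; the focal length in pixels is half the picture's height over the tangent of half this angle, whatever the lens; pixels are square), "cx", "cy" (the principal point, pixels), "rvec" (rotation vector, rad) and "tvec" (3), from world to camera coordinates, as OpenCV has them. Camera axes: x right, y down, z forward; pixel columns grow to the right and rows downward; lengths in m; the calibration is good to about 2 mm. A picture is of the moment at which its call begins: read the wrist's pose just before it. camera_params takes no time and is no camera call; for the wrist camera it gives the pose at the moment of the call.
- ctrl.close_job(): hands the job in, once; it reports no verdict.
The state is a dict: "clock": time; "joint_pos": joint angles; "qvel": joint speeds; "tau": joint torques, N m; "tool_pos": TCP position; "orientation": TCP orientation; "force": force on the tool from outside, world axes, zero at the start; "moment": the same for the moment, N m; "opening": finger opening in m.
Only numpy, scipy, OpenCV 4.12 (cv2) and the standard library are available. Lean on these libraries where they do the work, as an engineer would, in place of code of your own. Each camera call takes 0.05 s, during which the arm holds its last target. There are 200 camera calls.

### The job

Two look-alike gas detectors stand on the enamelling bench, but only one still has its battery inside: lift each in turn to feel which is the heavier, setting down gently and upright on the bench whichever you let go. Then take the heavier one, keep it upright, and hold its sampling nozzle level with the red screw cap of the thinner tin, pointing straight at the cap from the side about 2 cm off it, without touching the tin or disturbing the pots and the swab cup. Keep it steady there for a second and finish while still holding it, off the bench, with the lighter one left standing on the bench.

Things in the scene. Friction and masses are not known exactly. Their poses are not given: they have to be found in the camera images.
- detector_a: one of two look-alike orange gas detectors, upright. Case 44 deep (x), 72 wide (y), 132 mm tall; black foot 52 x 80, 18 high. Origin: centre of underside; +z up, +x out of the screen face, +y to the nozzle side. Grip across the 44 mm, near the top. One of the two (it varies; nothing shows) has a battery inside and weighs 0.46-0.52 kg; the other, with a plastic blank, 0.26-0.30 kg
- detector_b: one of two look-alike orange gas detectors, upright. Case 44 deep (x), 72 wide (y), 132 mm tall; black foot 52 x 80, 18 high. Origin: centre of underside; +z up, +x out of the screen face, +y to the nozzle side. Grip across the 44 mm, near the top. One of the two (it varies; nothing shows) has a battery inside and weighs 0.46-0.52 kg; the other, with a plastic blank, 0.26-0.30 kg
- detector_a_nozzle (a point): tip of detector_a's sampling nozzle: 78 mm along the detector's +y and 108 mm above its underside's centre; points along +y, axes as the detector's. A yellow filter cup 28 mm in diameter, then a thin white tube, stick out 42 mm from the case's side
- detector_b_nozzle (a point): tip of detector_b's sampling nozzle: 78 mm along the detector's +y and 108 mm above its underside's centre; points along +y, axes as the detector's. A yellow filter cup 28 mm in diameter, then a thin white tube, stick out 42 mm from the case's side
- tin: closed 1 litre thinner tin with a blue and white band and a red screw cap, free-standing, 0.9 kg: 118 mm (x) by 68 mm (y) by 178 mm tall; the round cap, 42 mm in diameter and 22 mm high, stands on the middle of its top, 200 mm at its top. Origin: centre of the underside; z up
- cap (a point): centre of the tin's red cap, on the cap's axis at half its height, 189 mm above the bench (21 mm in from the cap's round side)
- bench: the speckled granite bench; its top is the work surface at height 0
- red_pot: red lidded enamel pot, 88 mm in diameter, 104 mm tall; origin at the centre of its underside; leave alone
- yellow_pot: yellow lidded enamel pot, 88 mm in diameter, 104 mm tall; origin at the centre of its underside; leave alone
- swab_cup: clear cup of cotton swabs, 58 mm in diameter, 87 mm tall with the swabs; origin at the centre of its underside; leave alone
There are look-alikes about, which are no part of the job. There is more than one size of the tin; the job needs the largest.

How it is judged (in metres and radians):
On the way, in this order (a step that is already met when the one before it is completed fails the run):
1. the lighter detector is lifted clear of the bench in the fingers while the heavier stands on the bench (((contact force between detector_a and detector_b below 0.05 N and height (world z) of detector_a above 0.02 m and contact force between detector_a and bench below 0.05 N and contact force between detector_a and the fingers above 1 N and contact force between detector_b and bench above 3.7 N and contact force between detector_b and bench above 1.5 N and angle between detector_b's own z axis and vertical below 0.1 rad and linear speed of detector_b below 0.02 m/s) or (contact force between detector_a and detector_b below 0.05 N and height (world z) of detector_b above 0.02 m and contact force between detector_b and bench below 0.05 N and contact force between detector_b and the fingers above 1 N and contact force between detector_a and bench above 3.7 N and contact force between detector_a and bench above 1.5 N and angle between detector_a's own z axis and vertical below 0.1 rad and linear speed of detector_a below 0.02 m/s))), for 0.3 s.
2. with the lighter one standing on the bench again, the heavier is lifted clear of the bench in the fingers (((contact force between detector_a and detector_b below 0.05 N and height (world z) of detector_a above 0.02 m and contact force between detector_a and bench below 0.05 N and contact force between detector_a and the fingers above 1 N and contact force between detector_b and bench between 1.5 and 3.7 N and angle between detector_b's own z axis and vertical below 0.1 rad and linear speed of detector_b below 0.02 m/s) or (contact force between detector_a and detector_b below 0.05 N and height (world z) of detector_b above 0.02 m and contact force between detector_b and bench below 0.05 N and contact force between detector_b and the fingers above 1 N and contact force between detector_a and bench between 1.5 and 3.7 N and angle between detector_a's own z axis and vertical below 0.1 rad and linear speed of detector_a below 0.02 m/s))), for 0.3 s.
3. the heavier detector is held upright and steady with its nozzle pointing at the tin's cap from close by (((contact force between detector_a and detector_b below 0.05 N and height (world z) of detector_a above 0.02 m and contact force between detector_a and bench below 0.05 N and contact force between detector_a and the fingers above 1 N and y of cap in the frame of detector_a_nozzle between 0.023 and 0.062 m and x of cap in the frame of detector_a_nozzle between -0.015 and 0.015 m and z of cap in the frame of detector_a_nozzle between -0.015 and 0.015 m and angle between detector_a's own z axis and vertical below 0.2 rad and linear speed of each of detector_a, detector_b below 0.02 m/s and angular speed of detector_a below 0.15 rad/s and contact force between detector_b and bench between 1.5 and 3.7 N and angle between detector_b's own z axis and vertical below 0.1 rad) or (contact force between detector_a and detector_b below 0.05 N and height (world z) of detector_b above 0.02 m and contact force between detector_b and bench below 0.05 N and contact force between detector_b and the fingers above 1 N and y of cap in the frame of detector_b_nozzle between 0.023 and 0.062 m and x of cap in the frame of detector_b_nozzle between -0.015 and 0.015 m and z of cap in the frame of detector_b_nozzle between -0.015 and 0.015 m and angle between detector_b's own z axis and vertical below 0.2 rad and linear speed of each of detector_b, detector_a below 0.02 m/s and angular speed of detector_b below 0.15 rad/s and contact force between detector_a and bench between 1.5 and 3.7 N and angle between detector_a's own z axis and vertical below 0.1 rad))), for 0.8 s.
At the end, for the whole second after the job is handed in: Heavier detector held in the fingers only, over 20 mm off the bench, upright within 0.2 rad, still; nozzle tip 2 to 41 mm from the cap's side, aimed within 15 mm of its centre. Lighter one stands upright at rest on the bench; tin moved under 15 mm, pots and cup under 20 mm (((contact force between detector_a and detector_b below 0.05 N and height (world z) of detector_a above 0.02 m and contact force between detector_a and bench below 0.05 N and contact force between detector_a and the fingers above 1 N and y of cap in the frame of detector_a_nozzle between 0.023 and 0.062 m and x of cap in the frame of detector_a_nozzle between -0.015 and 0.015 m and z of cap in the frame of detector_a_nozzle between -0.015 and 0.015 m and angle between detector_a's own z axis and vertical below 0.2 rad and linear speed of each of detector_a, detector_b below 0.02 m/s and angular speed of detector_a below 0.15 rad/s and contact force between detector_b and bench between 1.5 and 3.7 N and angle between detector_b's own z axis and vertical below 0.1 rad) or (contact force between detector_a and detector_b below 0.05 N and height (world z) of detector_b above 0.02 m and contact force between detector_b and bench below 0.05 N and contact force between detector_b and the fingers above 1 N and y of cap in the frame of detector_b_nozzle between 0.023 and 0.062 m and x of cap in the frame of detector_b_nozzle between -0.015 and 0.015 m and z of cap in the frame of detector_b_nozzle between -0.015 and 0.015 m and angle between detector_b's own z axis and vertical below 0.2 rad and linear speed of each of detector_b, detector_a below 0.02 m/s and angular speed of detector_b below 0.15 rad/s and contact force between detector_a and bench between 1.5 and 3.7 N and angle between detector_a's own z axis and vertical below 0.1 rad)) and distance of tin from where it was at the start of the episode below 0.015 m and angle between tin's own z axis and vertical below 0.1 rad and distance of each of red_pot, yellow_pot, swab_cup from where it was at the start of the episode below 0.02 m); the arm keeps its last pose, push and grip.
It fails at once if a detector is tipped more than 0.45 rad (angle between any of detector_a, detector_b's own z axis and vertical above 0.45 rad).
It fails at once if a detector is dropped or slammed down (faster than 0.4 m/s within 20 mm of the bench) ((height (world z) of detector_a below 0.02 m and linear speed of detector_a above 0.4 m/s) or (height (world z) of detector_b below 0.02 m and linear speed of detector_b above 0.4 m/s)).
It fails at once if the tin is touched by a detector or the robot (more than 1 N) (contact force between tin and detector_a above 1 N or contact force between tin and detector_b above 1 N or contact force between tin and the fingers above 1 N or contact force between tin and the arm above 1 N).
It fails at once if the tin, a pot or the swab cup is moved by more than 20 mm (distance of any of tin, red_pot, yellow_pot, swab_cup from where it was at the start of the episode above 0.02 m).
It also fails if it takes over 67 s, if anything falls off the work surface, if the arm or the gripper's body presses on something with over 40 N, if the wrist force passes 120 N, or if a joint passes its speed limit or range.

## Working session

There is one attempt and no reset: what is moved stays moved. The work goes in short steps, Python scripts to look and compute and a tool call to move; the robot and the scene stay as the last step left them, time stands still between calls to the robot, and variables do not carry over. Pictures are saved under pics/ and viewed, about 8 in all and at most 12, crops included, and the job is handed in when it is done.

Besides the shell and the picture viewer there is one more tool, called after ">>>" by a JSON object that holds its "fn" and its "kwargs", one argument or row to a line. step_arm: Moves the arm, as the interface text tells. Its arguments: {"type":"object","properties":{"rows":{"type":"array"}},"required":["rows"]}

```bash
mkdir -p pics
cat > h.py <<'E'
import numpy as np, cv2
from plant import ctrl
def cam(n):
    p=ctrl.camera_params(n); f=200/np.tan(np.radians(p["vertical_fov"])/2)
    K=np.array([[f,0,p["cx"]],[0,f,p["cy"]],[0,0,1.]])
    return K,cv2.Rodrigues(np.array(p["rvec"],float))[0],np.array(p["tvec"],float).ravel()
def ray(c,uv):
    K,R,t=c; d=R.T@np.linalg.solve(K,[uv[0],uv[1],1.]); return -R.T@t,d
def onz(c,uv,z):
    o,d=ray(c,uv); return o+d*(z-o[2])/d[2]
def proj(c,P):
    K,R,t=c; q=K@(R@np.array(P,float)+t); return q[:2]/q[2]
def tri(c1,u1,c2,u2):
    P=[c[0]@np.c_[c[1],c[2]] for c in (c1,c2)]
    X=cv2.triangulatePoints(P[0],P[1],np.array(u1,float),np.array(u2,float)).ravel(); return X[:3]/X[3]
E
python3 - <<'E'
from h import *
for n in ("scene","side","wrist"):
    im=ctrl.snapshot(n); cv2.imwrite(f"pics/{n}0.png",im); c=cam(n); print(n,c[0][0,0],(-c[1].T@c[2]).round(3),c[1][2].round(2),ctrl.camera_params(n))
print(ctrl.get_obs())
a=cv2.imread("pics/scene0.png")
E
```

```text
scene 404.518755792493 [ 1.175 -0.657  0.928] [-0.47  0.6  -0.65] {'vertical_fov': 52.6169323246527, 'cx': 320.7249889927247, 'cy': 194.63033001373785, 'rvec': array([ 2.16346511,  0.7726913 , -0.32783168]), 'tvec': array([-0.52599262, -0.11093202,  1.5440917 ])}
side 374.48463347796513 [0.404 0.752 0.936] [ 0.18 -0.63 -0.76] {'vertical_fov': 56.21043535603928, 'cx': 324.1062237844599, 'cy': 202.11748066646106, 'rvec': array([ 0.36892202, -2.8317607 ,  1.04598847]), 'tvec': array([0.59489943, 0.13404568, 1.11006511])}
wrist 305.16510977451554 [ 0.173 -0.655  0.383] [ 0.24  0.09 -0.97] {'vertical_fov': 66.48029785336361, 'cx': 323.3867252671282, 'cy': 200.9686662001617, 'rvec': array([-1.69738065, -2.45065225, -0.31643868]), 'tvec': array([ 0.67311751, -0.03080497,  0.38911   ])}
{'clock': 0.15, 'joint_pos': array([-5.29347190e+01,  2.05829629e+01,  6.44002369e-01, -1.38692721e-02,
       -7.01367732e+01, -1.65060362e+01]), 'qvel': array([-0.03151089, -0.16676392,  0.21337832, -0.02316063, -0.01918589,
        0.10995684]), 'tau': array([-1.15838033e-03, -5.83276820e+01,  2.93292063e+01,  7.00124234e+00,
        8.81296262e-03, -1.22170604e-04]), 'tool_pos': array([ 0.23684355, -0.63162597,  0.19691571]), 'orientation': array([-8.99236825e+01,  9.01673058e-03,  2.05545297e+01]), 'force': array([0.16561788, 0.33832258, 0.06383627]), 'moment': array([-0.02490647,  0.02318541,  0.00600441]), 'opening': 0.08776824566388541}
```

View pics/scene0.png

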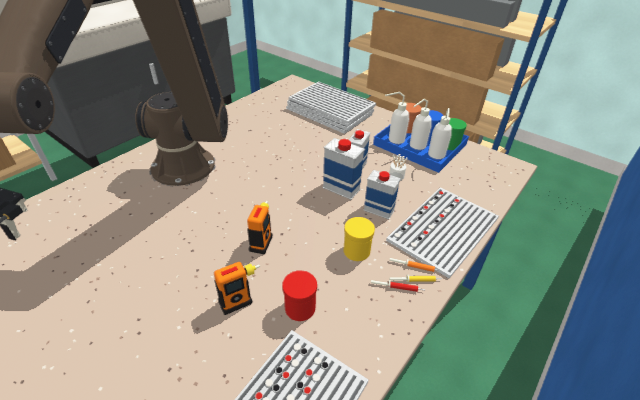

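View pics/side0.png

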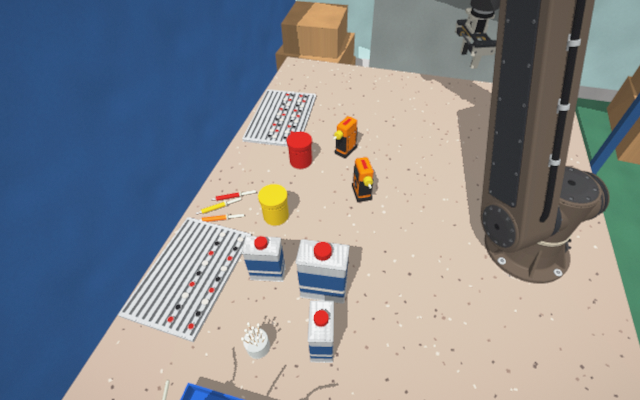

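Scene view: the tins have caps at (344,145), (384,176) and (359,135). The first looks the largest, and in the side view it is at (322,250). The detectors are at (260,228) and (233,287) in scene, (363,178) and (346,137) in side. I'll confirm with one enlarged crop.

Run:
```python
from h import *
a=cv2.imread("pics/scene0.png");b=cv2.imread("pics/side0.png")
L=cv2.resize(a[120:320,205:405],(400,400),interpolation=2); L1=cv2.resize(a[195:315,205:305],(333,400),interpolation=2)
R=cv2.resize(b[110:210,325:385],(240,400),interpolation=2);R1=cv2.resize(b[225:365,240:360],(343,400),interpolation=2)
# two rows max 800x600
top=np.hstack([cv2.resize(a[125:225,310:410],(300,300),interpolation=2),cv2.resize(b[228:362,240:360],(268,300),interpolation=2)])
bot=np.hstack([cv2.resize(a[195:315,210:270],(150,300),interpolation=2),cv2.resize(a[255:315,205:265],(300,300),interpolation=2),cv2.resize(b[110:210,325:385],(180,300),interpolation=2)])
W=max(top.shape[1],bot.shape[1]);pad=lambda i:cv2.copyMakeBorder(i,0,0,0,W-i.shape[1],0)
cv2.imwrite("pics/crop1.png",np.vstack([pad(top),pad(bot)]))
C={n:cam(n) for n in("scene","side")}
for n,i in(("scene",a),("side",b)):
    h=cv2.cvtColor(i,cv2.COLOR_BGR2HSV)
    m={"red":((h[...,0]<5)|(h[...,0]>174))&(h[...,1]>180)&(h[...,2]>90),"or":(h[...,0]>=6)&(h[...,0]<20)&(h[...,1]>190)&(h[...,2]>90),"yel":(h[...,0]>=21)&(h[...,0]<33)&(h[...,1]>170)&(h[...,2]>90)}
    for k,v in m.items():
        N,l,s,c=cv2.connectedComponentsWithStats(v.astype(np.uint8))
        for j in range(1,N):
            if s[j,4]>15: print(n,k,s[j],c[j].round(1))
```

```text
scene red [356 131   8   7  48] [359.3 134.1]
scene red [339 139  12  12 111] [344.3 144.5]
scene red [380 172   9   9  72] [384.  175.9]
scene red [254 208   7   9  31] [257.4 212.1]
scene red [222 267  16   8  50] [229.  270.6]
scene red [ 283  271   34   50 1381] [299.6 294.8]
scene red [391 282  27   9 135] [403.8 286.3]
scene red [286 356   5   5  20] [288.1 358. ]
scene red [307 370   5   5  21] [309. 372.]
scene red [284 373   5   5  20] [285.8 374.8]
scene red [305 388   5   5  22] [307.1 389.9]
scene red [257 393   5   6  24] [258.9 395.3]
scene or [248 206  23  44 440] [258.9 223.2]
scene or [215 262  35  48 738] [231.7 283.4]
scene or [408 262  26   9 112] [420.7 266. ]
scene yel [261 203   8   4  19] [264.4 204.6]
scene yel [ 344  217   31   44 1078] [358. 238.]
scene yel [245 264  10  11  75] [249.6 269.2]
scene yel [410 276  25   5 122] [422.3 278. ]
side red [287 132  24  36 737] [299.4 149. ]
side red [362 160   5   8  22] [363.8 163.7]
side red [216 193  23   7  76] [227.1 196.1]
side red [255 237  12  12 120] [260.5 242.5]
side red [314 242  17  18 247] [322.2 250.6]
side red [314 311  14  15 175] [320.6 317.9]
side or [337 117  20  37 389] [347.9 132.8]
side or [355 158  18  24 252] [363.4 168.3]
side or [355 183   4  12  24] [356.9 188.2]
side or [358 195  13   3  24] [364. 196.]
side or [202 216  24   5  81] [213.7 218. ]
side yel [335 130   8  10  56] [338.7 134.4]
side yel [363 176  10  11  70] [367.3 180.4]
side yel [258 185  30  40 953] [273.7 203.9]
side yel [202 203  23  10  88] [212.6 207.6]
```

View pics/crop1.png

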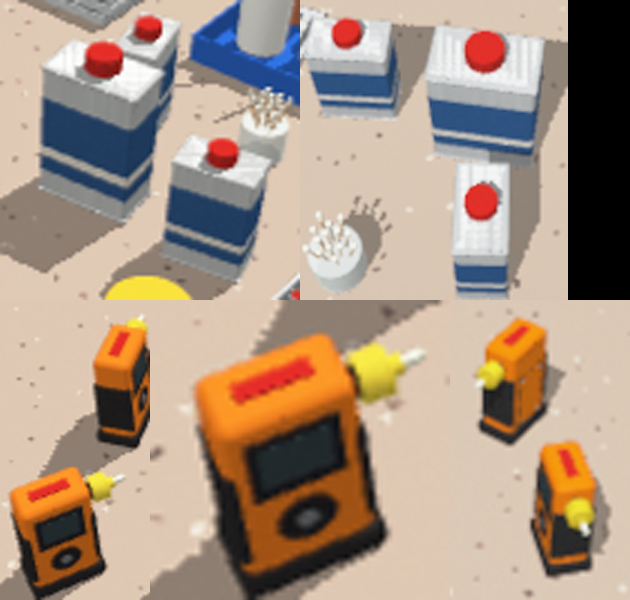

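The crop confirms it: the wide, tall tin with its cap at scene (344,144), side (322,250) is the largest of the three. The detectors' red strips and yellow cups show clearly in both views. Next I'll get positions.

Run:
```python
from h import *
s,d=cam("scene"),cam("side")
a=cv2.imread("pics/scene0.png");b=cv2.imread("pics/side0.png")
def T(n,u,v): print(n,tri(s,u,d,v).round(4))
T("capL",(344.3,144.5),(322.2,250.6));T("cap2",(384,175.9),(260.5,242.5));T("cap3",(359.3,134.1),(320.6,317.9))
T("cup1",(249.6,269.2),(338.7,134.4));T("cup2",(264.4,204.6),(367.3,180.4))
T("redpot",(299.6,294.8),(299.4,149));T("yelpot",(358,238),(273.7,203.9))
# red strips: pca on plane z=.133, looser mask
for n,c,i,box in(("scene1",s,a,(215,258,245,285)),("scene2",s,a,(248,203,268,222)),("side1",d,b,(335,114,360,130)),("side2",d,b,(354,156,374,174))):
    x0,y0,x1,y1=box; h=cv2.cvtColor(i[y0:y1,x0:x1],cv2.COLOR_BGR2HSV).astype(int)
    m=((h[...,0]<7)|(h[...,0]>174))&(h[...,1]>170)&(h[...,2]>120)
    N,l,st,ce=cv2.connectedComponentsWithStats(m.astype(np.uint8)); j=1+st[1:,4].argmax(); m=l==j
    uv=np.argwhere(m)[:,::-1]+[x0,y0]
    P=np.array([onz(c,u,.133)[:2] for u in uv]); w,v=np.linalg.eigh(np.cov(P.T))
    print(n,len(P),P.mean(0).round(4),uv.mean(0).round(1),"dir",np.degrees(np.arctan2(v[1,1],v[0,1])).round(1),np.sqrt(w).round(4)*3.46)
for z in (.108,):
    print("cups z108",onz(s,(249.6,269.2),z),onz(d,(338.7,134.4),z),onz(s,(264.4,204.6),z),onz(d,(367.3,180.4),z))
# blue band extents of large tin for yaw: top face corners by white mask
for n,c,p in(("scene",s,(344.3,144.5)),("side",d,(322.2,250.6))): print(n,onz(c,p,.192))
```

```text
capL [0.5432 0.2815 0.1879]
cap2 [0.7096 0.2714 0.146 ]
cap3 [0.5084 0.4253 0.1461]
cup1 [ 0.6293 -0.2412  0.1068]
cup2 [ 0.4904 -0.0447  0.1134]
redpot [ 0.7568 -0.1912  0.0562]
yelpot [0.7575 0.0711 0.0557]
scene1 57 [ 0.6119 -0.2892] [228.9 270.4] dir 67.6 [0.011418 0.039098]
scene2 35 [ 0.5135 -0.0958] [257.2 212.1] dir 116.4 [0.011072 0.038406]
side1 18 [ 0.6113 -0.2859] [346.5 121.4] dir 69.0 [0.009342 0.039444]
side2 23 [ 0.5125 -0.0934] [363.9 163.7] dir 116.0 [0.008996 0.035638]
cups z108 [ 0.63158859 -0.24143219  0.108     ] [ 0.62778628 -0.24118561  0.108     ] [ 0.48540844 -0.0406701   0.108     ] [ 0.49141147 -0.04953266  0.108     ]
scene [0.54678099 0.27641805 0.192     ]
side [0.54231711 0.28403045 0.192     ]
```

>>> {"fn": "step_arm", "kwargs": {
  "rows": [
    [[1,3.1,2.87,0.1,0,0,4],[1,3.1,2.87,0,0,0,4],[1,3.1,2.87,0,0,0,4],[1,3.1,2.87,0,0,0,4],[1,3.1,2.87,0,0,0,4],[1,3.1,2.87,0,0,0,4],[1,3.1,2.87,0,0,0,4],[1,3.1,2.87,0,0,0,4],[1,3.1,2.87,0,0,0,4],[1,3.1,2.87,0,0,0,4],[1,3.1,2.87,0,0,0,4],[1,3.3,2.87,0,0,0,4]]
  ]
}}

```text
clock: 1.65
tool_pos: [0.6117, -0.2865, 0.1985]
orientation: [-90.0, 0.0, 68.7]
force: [0.4, -1.4, 0.3]
opening: 0.0879
```

>>> {"fn": "step_arm", "kwargs": {
  "rows": [
    [[1,0,0,0,0,0,0],[1,0,0,0,0,0,0],[1,0,0,0,0,0,0]]
  ]
}}

```text
clock: 2.02
tool_pos: [0.6104, -0.2882, 0.1987]
orientation: [-90.0, 0.0, 68.5]
force: [0.6, 0.1, -0.7]
opening: 0.0876
```

Run:
```python
from h import *
im=ctrl.snapshot("wrist"); c=cam("wrist"); o=ctrl.get_obs();print(o["tool_pos"],o["orientation"],o["force"],o["clock"])
h=cv2.cvtColor(im,cv2.COLOR_BGR2HSV).astype(int)
m=((h[...,0]<7)|(h[...,0]>174))&(h[...,1]>170)&(h[...,2]>110)
N,l,st,ce=cv2.connectedComponentsWithStats(m.astype(np.uint8))
for j in range(1,N):
    if st[j,4]>150:
        uv=np.argwhere(l==j)[:,::-1];P=np.array([onz(c,u,.133)[:2] for u in uv]);w,v=np.linalg.eigh(np.cov(P.T))
        print(st[j],P.mean(0).round(4),np.degrees(np.arctan2(v[1,1],v[0,1])).round(1))
        if st[j,4]: r,_,_=cv2.minAreaRect(P.astype(np.float32)),0,0; print(r)
cv2.imwrite("pics/w1.png",im)
```

```text
[ 0.61034443 -0.28830646  0.19879052] [-8.99994994e+01  8.47516348e-04  6.84811125e+01] [0.39662259 0.36068797 0.31101531] 2.075
[316 180  14  45 612] [ 0.6101 -0.2883] 68.1
((0.6101402044296265, -0.28823786973953247), (0.03889799863100052, 0.011302770115435123), 68.51570892333984)
[ 211  283   63   35 1564] [ 0.7116 -0.2248] -175.9
((0.7150795459747314, -0.22801649570465088), (0.03583090752363205, 0.0601704902946949), 68.49842071533203)
```

View pics/w1.png

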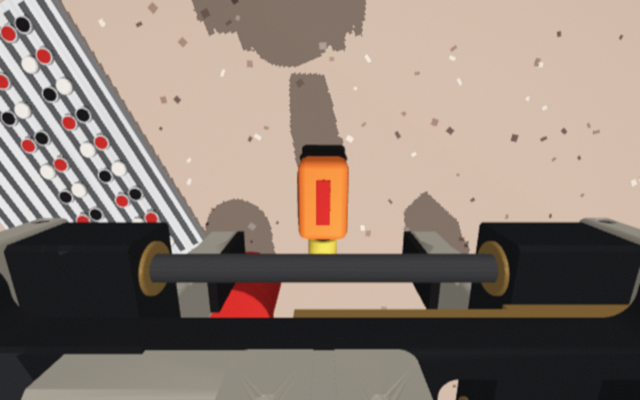

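The wrist view shows the strip at (323,203), centred between the fingers and square to them. I'm descending, gripping and lifting.

>>> {"fn": "step_arm", "kwargs": {
  "rows": [
    [[1,0,0,-2,0,0,0],[1,0,0,-2,0,0,0],[1,0,0,-2,0,0,0],[1,0,0,-2,0,0,0],[1,0,0,-1.5,0,0,0],[1,0,0,-0.8,0,0,0],[1,0,0,0,0,0,0],[1,0,0,0,0,0,0]]
  ]
}}

```text
clock: 3.08
tool_pos: [0.6115, -0.2878, 0.0965]
orientation: [-90.1, -0.0, 68.6]
force: [-0.5, -0.2, -0.1]
opening: 0.0875
```

>>> {"fn": "step_arm", "kwargs": {
  "rows": [
    [[-1,0,0,0,0,0,0],[-1,0,0,0,0,0,0],[-1,0,0,0,0,0,0],[-1,0,0,0,0,0,0],[-1,0,0,0,0,0,0],[-1,0,0,0,0,0,0],[-1,0,0,0,0,0,0],[-1,0,0,0,0,0,0]]
  ]
}}

```text
clock: 4.08
tool_pos: [0.6111, -0.2876, 0.0957]
orientation: [-90.0, -0.0, 68.6]
force: [1.2, -0.0, -0.4]
opening: 0.0435
```

>>> {"fn": "step_arm", "kwargs": {
  "rows": [
    [[-1,0,0,0.4,0,0,0],[-1,0,0,0.6,0,0,0],[-1,0,0,1,0,0,0],[-1,0,0,1,0,0,0],[-1,0,0,1,0,0,0],[-1,0,0,0.6,0,0,0],[-1,0,0,0.4,0,0,0],[-1,0,0,0,0,0,0],[-1,0,0,0,0,0,0],[-1,0,0,0,0,0,0],[-1,0,0,0,0,0,0],[-1,0,0,0,0,0,0]]
  ]
}}

```text
clock: 5.58
tool_pos: [0.611, -0.2876, 0.1456]
orientation: [-90.0, 0.0, 68.6]
force: [0.9, 0.0, -5.4]
opening: 0.0436
```

Run:
```python
from h import *
F=[]
for i in range(4):
    im=ctrl.snapshot("side"); o=ctrl.get_obs();F.append(np.r_[o["force"],o["moment"],o["tau"][1:3]])
print(np.array(F).round(2)); print(o["tool_pos"],o["orientation"],o["opening"])
cv2.imwrite("pics/s2.png",cv2.resize(im[90:220,270:430],(640,520)))
```

```text
[[ 8.000e-01 -6.900e-01 -5.020e+00  3.000e-02  8.000e-02  6.000e-02
  -6.255e+01  2.998e+01]
 [ 4.000e-02  1.200e-01 -3.830e+00  9.000e-02  8.000e-02 -0.000e+00
  -6.255e+01  2.999e+01]
 [-3.100e-01 -7.500e-01 -4.410e+00  4.000e-02  5.000e-02 -2.000e-02
  -6.256e+01  2.999e+01]
 [ 6.800e-01 -1.180e+00 -4.740e+00  5.000e-02  7.000e-02 -5.000e-02
  -6.256e+01  2.999e+01]]
[ 0.61102897 -0.2876044   0.1456633 ] [-9.00025257e+01  4.87905062e-04  6.85586420e+01] 0.04364398833421502
```

Detector 1 reads about 4.7 N, so it's the heavier one. I'll set it down gently and then feel the other.

>>> {"fn": "step_arm", "kwargs": {
  "rows": [
    [[-1,0,0,-0.5,0,0,0],[-1,0,0,-1,0,0,0],[-1,0,0,-1,0,0,0],[-1,0,0,-1,0,0,0],[-1,0,0,-0.6,0,0,0],[-1,0,0,-0.4,0,0,0],[-1,0,0,-0.2,0,0,0],[-1,0,0,-0.2,0,0,0],[-1,0,0,-0.1,0,0,0],[-1,0,0,0,0,0,0],[-1,0,0,0,0,0,0]]
  ]
}}

```text
clock: 7.15
tool_pos: [0.6111, -0.2876, 0.0958]
orientation: [-90.0, -0.0, 68.6]
force: [0.6, 0.3, -4.7]
opening: 0.0435
```

>>> {"fn": "step_arm", "kwargs": {
  "rows": [
    [[0,0,0,0,0,0,0],[1,0,0,0,0,0,0],[1,0,0,0,0,0,0],[1,0,0,0,0,0,0],[1,0,0,0,0,0,0],[1,0,0,0,0,0,0],[1,0,0,2,0,0,0],[1,0,0,4,0,0,0],[1,0,0,4,0,0,0]]
  ]
}}

```text
clock: 8.28
tool_pos: [0.6108, -0.2876, 0.1965]
orientation: [-90.0, 0.0, 68.6]
force: [0.6, -0.3, -0.1]
opening: 0.0874
```

>>> {"fn": "step_arm", "kwargs": {
  "rows": [
    [[1,-0.98,1.93,0,0,0,4.74],[1,-0.98,1.93,0,0,0,4.74],[1,-0.98,1.93,0,0,0,4.74],[1,-0.98,1.93,0,0,0,4.74],[1,-0.98,1.93,0,0,0,4.74],[1,-0.98,1.93,0,0,0,4.74],[1,-0.98,1.93,0,0,0,4.74],[1,-0.98,1.93,0,0,0,4.74],[1,-0.98,1.93,0,0,0,4.74],[1,-0.98,1.93,0,0,0,4.74],[1,0,0,0,0,0,0],[1,0,0,0,0,0,0]]
  ]
}}

```text
clock: 9.78
tool_pos: [0.5133, -0.0948, 0.1959]
orientation: [-90.0, 0.0, 115.9]
force: [-0.5, 0.8, 0.9]
opening: 0.0877
```

```bash
cat > strip.py <<'E'
from h import *
c=cam("wrist"); im=ctrl.snapshot("wrist"); o=ctrl.get_obs();print(o["tool_pos"],o["orientation"],o["force"],o["clock"])
h=cv2.cvtColor(im,cv2.COLOR_BGR2HSV).astype(int)
m=((h[...,0]<7)|(h[...,0]>174))&(h[...,1]>170)&(h[...,2]>110)
N,l,st,ce=cv2.connectedComponentsWithStats(m.astype(np.uint8))
for j in range(1,N):
    if st[j,4]>150:
        uv=np.argwhere(l==j)[:,::-1];P=np.array([onz(c,u,.133)[:2] for u in uv]);w,v=np.linalg.eigh(np.cov(P.T))
        print(st[j],P.mean(0).round(4),np.degrees(np.arctan2(v[1,1],v[0,1])).round(1),cv2.minAreaRect(P.astype(np.float32)))
E
python3 strip.py
```

```text
[ 0.51328864 -0.09494896  0.19572955] [-9.00067209e+01  9.72698328e-03  1.15887966e+02] [ 0.16955172 -0.44796348  0.37626278] 9.825
[  69    0  121   44 2461] [ 0.6987 -0.1594] -171.2 ((0.7014321088790894, -0.16230444610118866), (0.08640086650848389, 0.024516480043530464), 5.3593878746032715)
[318 182  14  45 626] [ 0.5118 -0.0942] 116.0 ((0.5116493105888367, -0.093987837433815), (0.011198070831596851, 0.03858984634280205), 25.951862335205078)
```

>>> {"fn": "step_arm", "kwargs": {
  "rows": [
    [[1,-0.1,0,-2,0,0,0],[1,0,0,-2,0,0,0],[1,0,0,-2,0,0,0],[1,0,0,-2,0,0,0],[1,0,0,-1.3,0,0,0],[1,0,0,-0.7,0,0,0],[1,0,0,0,0,0,0],[1,0,0,0,0,0,0]]
  ]
}}

```text
clock: 10.82
tool_pos: [0.5125, -0.0946, 0.0963]
orientation: [-90.1, 0.0, 116.0]
force: [0.4, -1.0, -0.6]
opening: 0.0874
```

>>> {"fn": "step_arm", "kwargs": {
  "rows": [
    [[-1,0,0,0,0,0,0],[-1,0,0,0,0,0,0],[-1,0,0,0,0,0,0],[-1,0,0,0,0,0,0],[-1,0,0,0,0,0,0],[-1,0,0,0,0,0,0],[-1,0,0,0,0,0,0],[-1,0,0,0,0,0,0]]
  ]
}}

```text
clock: 11.82
tool_pos: [0.512, -0.0946, 0.0957]
orientation: [-90.0, 0.0, 116.0]
force: [-0.2, 0.7, -0.1]
opening: 0.0439
```

>>> {"fn": "step_arm", "kwargs": {
  "rows": [
    [[-1,0,0,0.4,0,0,0],[-1,0,0,0.6,0,0,0],[-1,0,0,1,0,0,0],[-1,0,0,1,0,0,0],[-1,0,0,1,0,0,0],[-1,0,0,0.6,0,0,0],[-1,0,0,0.4,0,0,0],[-1,0,0,0,0,0,0],[-1,0,0,0,0,0,0],[-1,0,0,0,0,0,0],[-1,0,0,0,0,0,0],[-1,0,0,0,0,0,0]]
  ]
}}

```text
clock: 13.32
tool_pos: [0.512, -0.0946, 0.1456]
orientation: [-90.0, -0.0, 116.0]
force: [-0.1, 0.5, -3.6]
opening: 0.0432
```

Run:
```python
from h import *
F=[]
for i in range(4):
    im=ctrl.snapshot("side"); o=ctrl.get_obs();F.append(o["force"][2])
print(F,o["tool_pos"],o["opening"],o["clock"])
cv2.imwrite("pics/s3.png",im)
sc=ctrl.snapshot("scene");cv2.imwrite("pics/c3.png",sc)
cv2.imwrite("pics/crop3.png",np.hstack([cv2.resize(im[80:230,280:430],(400,400)),cv2.resize(sc[180:330,190:340],(400,400))]))
```

```text
[np.float64(-2.6660221296086677), np.float64(-3.0723422099377182), np.float64(-2.8384310666750965), np.float64(-2.6290289941204725)] [ 0.51198627 -0.09458241  0.14565712] 0.043711137521762825 13.525
```

View pics/crop3.png

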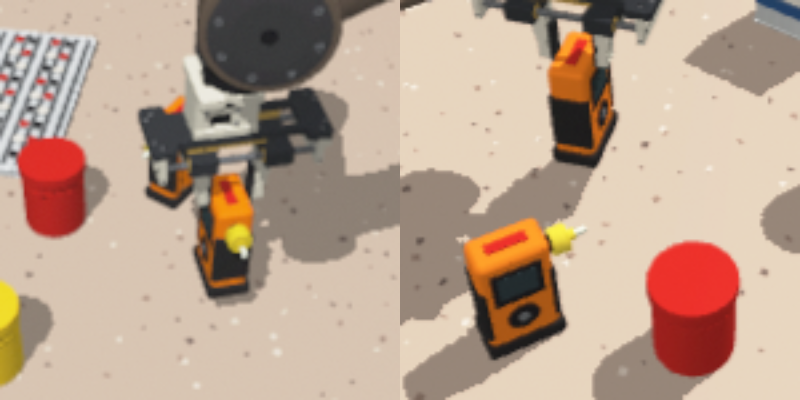

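The second detector reads about 2.8 N, so it's the lighter. In the crop it hangs upright in the fingers while the heavier one stands on the bench. I'm setting it down.

>>> {"fn": "step_arm", "kwargs": {
  "rows": [
    [[-1,0,0,-0.5,0,0,0],[-1,0,0,-1,0,0,0],[-1,0,0,-1,0,0,0],[-1,0,0,-1,0,0,0],[-1,0,0,-0.6,0,0,0],[-1,0,0,-0.4,0,0,0],[-1,0,0,-0.2,0,0,0],[-1,0,0,-0.2,0,0,0],[-1,0,0,-0.15,0,0,0],[-1,0,0,0,0,0,0],[-1,0,0,0,0,0,0]]
  ]
}}

```text
clock: 14.95
tool_pos: [0.5123, -0.0946, 0.0956]
orientation: [-90.0, 0.0, 116.0]
force: [-1.1, 0.3, 3.9]
opening: 0.0431
```

>>> {"fn": "step_arm", "kwargs": {
  "rows": [
    [[0,0,0,0,0,0,0],[1,0,0,0,0,0,0],[1,0,0,0,0,0,0],[1,0,0,0,0,0,0],[1,0,0,0,0,0,0],[1,0,0,0,0,0,0],[1,0,0,2,0,0,0],[1,0,0,4,0,0,0],[1,0,0,4,0,0,0]]
  ]
}}

```text
clock: 16.08
tool_pos: [0.5117, -0.0947, 0.1961]
orientation: [-90.0, -0.0, 116.0]
force: [0.4, 1.4, 0.0]
opening: 0.0877
```

>>> {"fn": "step_arm", "kwargs": {
  "rows": [
    [[1,0.99,-1.93,0,0,0,-4.74],[1,0.99,-1.93,0,0,0,-4.74],[1,0.99,-1.93,0,0,0,-4.74],[1,0.99,-1.93,0,0,0,-4.74],[1,0.99,-1.93,0,0,0,-4.74],[1,0.99,-1.93,0,0,0,-4.74],[1,0.99,-1.93,0,0,0,-4.74],[1,0.99,-1.93,0,0,0,-4.74],[1,0.99,-1.93,0,0,0,-4.74],[1,0.99,-1.93,0,0,0,-4.74],[1,0,0,0,0,0,0],[1,0,0,0,0,0,0]]
  ]
}}

```text
clock: 17.58
tool_pos: [0.6107, -0.2873, 0.1948]
orientation: [-90.0, -0.0, 68.6]
force: [-0.2, -0.4, -0.1]
opening: 0.0877
```

```bash
python3 strip.py
python3 - <<'E'
from h import *
# tin yaw: corners of the white top in the side view are seen; blue band lower/upper edges of long face
im=ctrl.snapshot("scene"); sd=cv2.imread("pics/side0.png"); cv2.imwrite("pics/c4.png",im)
for n,i,p in(("scene",cv2.imread("pics/scene0.png"),(340,175)),("side",sd,(322,282))):
    h=cv2.cvtColor(i,cv2.COLOR_BGR2HSV);m=((h[...,0]>100)&(h[...,0]<125)&(h[...,1]>110)).astype(np.uint8)
    N,l,st,ce=cv2.connectedComponentsWithStats(m);j=l[p[1],p[0]];print(n,j,st[j]); 
    if j:
        ct=max(cv2.findContours((l==j).astype(np.uint8),0,2)[0],key=cv2.contourArea);print(cv2.approxPolyDP(ct,2,True).reshape(-1,2).tolist())
a=cv2.imread("pics/scene0.png")
cv2.imwrite("pics/crop4.png",np.hstack([cv2.resize(a[130:210,315:375],(360,480),interpolation=2),cv2.resize(sd[235:305,290:355],(440,480),interpolation=2)]))
E
```

```text
[ 0.61072586 -0.28716441  0.19506978] [-8.99817872e+01 -4.05784165e-03  6.86215195e+01] [-0.19019077  0.59833981  0.58660737] 17.625
[316 180  14  46 637] [ 0.6101 -0.2881] 68.7 ((0.6102049946784973, -0.28783437609672546), (0.03919084370136261, 0.011133561842143536), 68.63587188720703)
[ 211  283   63   35 1530] [ 0.7101 -0.2259] -173.6 ((0.7131988406181335, -0.22879751026630402), (0.03526254743337631, 0.05914286524057388), 68.5914077758789)
scene 11 [325 158  41  26 551]
[[325, 173], [352, 183], [360, 175], [361, 165], [365, 159], [351, 169], [325, 158]]
side 5 [298 272  48  19 566]
[[298, 272], [300, 284], [343, 289], [345, 277], [343, 279]]
```

View pics/crop4.png

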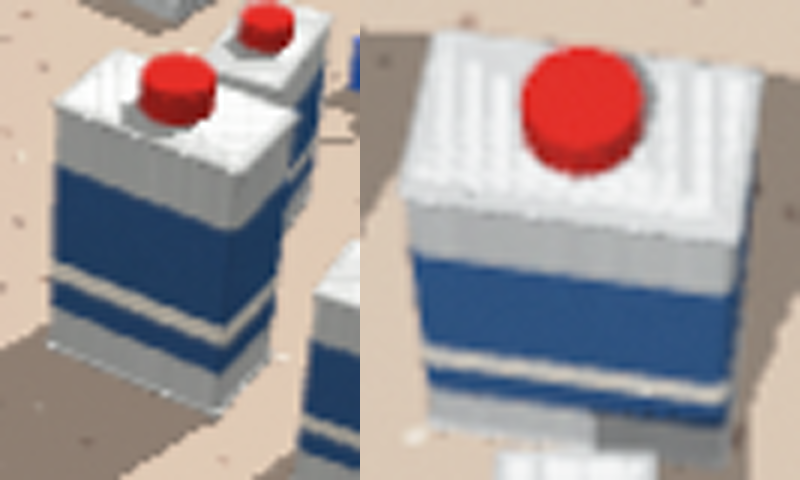

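Run:
```python
from h import *
s,d=cam("scene"),cam("side")
S=[onz(d,u,.178)[:2] for u in((301.1,239.8),(296.2,263.1),(345.4,270.4),(349.4,245.5))]
print(np.round(S,4),np.mean(S,0)); print(np.round([onz(s,u,.178)[:2] for u in((323.7,147.2),(354.2,158.3),(364.5,148.8))],4))
```

```text
[[0.6033 0.258 ]
 [0.5947 0.3241]
 [0.479  0.3139]
 [0.485  0.2444]] [0.54050062 0.2851011 ]
[[0.4924 0.2364]
 [0.6063 0.2502]
 [0.601  0.3171]]
```

>>> {"fn": "step_arm", "kwargs": {
  "rows": [
    [[1,0,0,-2,0,0,0],[1,0,0,-2,0,0,0],[1,0,0,-2,0,0,0],[1,0,0,-2,0,0,0],[1,0,0,-1.3,0,0,0],[1,0,0,-0.6,0,0,0],[1,0,0,0,0,0,0],[1,0,0,0,0,0,0]]
  ]
}}

```text
clock: 18.68
tool_pos: [0.6115, -0.2877, 0.097]
orientation: [-90.1, -0.0, 68.6]
force: [0.5, 0.5, 0.0]
opening: 0.0877
```

>>> {"fn": "step_arm", "kwargs": {
  "rows": [
    [[-1,0,0,0,0,0,0],[-1,0,0,0,0,0,0],[-1,0,0,0,0,0,0],[-1,0,0,0,0,0,0],[-1,0,0,0,0,0,0],[-1,0,0,0,0,0,0],[-1,0,0,0,0,0,0],[-1,0,0,0,0,0,0]]
  ]
}}

```text
clock: 19.68
tool_pos: [0.6111, -0.2876, 0.0961]
orientation: [-90.0, 0.0, 68.6]
force: [1.0, 0.6, -1.1]
opening: 0.0434
```

>>> {"fn": "step_arm", "kwargs": {
  "rows": [
    [[-1,0,0,0.4,0,0,0],[-1,0,0,0.8,0,0,0],[-1,0,0,1.5,0,0,0],[-1,0,0,2,0,0,0],[-1,0,0,2,0,0,0],[-1,0,0,2,0,0,0],[-1,0,0,2,0,0,0],[-1,0,0,2,0,0,0],[-1,0,0,2,0,0,0],[-1,0,0,1.3,0,0,0],[-1,0,0,0,0,0,0],[-1,0,0,0,0,0,0]]
  ]
}}

```text
clock: 21.18
tool_pos: [0.6106, -0.2873, 0.2553]
orientation: [-89.9, -0.0, 68.5]
force: [-0.5, -0.1, -4.3]
opening: 0.0438
```

Tin yaw is about 6.3° and the cap is at (0.5435, 0.281). The nozzle should point along 96.3°, which puts the TCP target at (0.557, 0.162, 0.177). I'll carry the detector to a stand-off 8 cm back first.

>>> {"fn": "step_arm", "kwargs": {
  "rows": [
    [[-1,-0.2,1.5,0,0,0,1.2],[-1,-0.4,3,0,0,0,2.5],[-1,-0.4,3.5,0,0,0,2.5],[-1,-0.4,3.5,0,0,0,2.5],[-1,-0.4,3.5,0,0,0,2.5],[-1,-0.4,3.5,0,0,0,2.5],[-1,-0.4,3.5,0,0,0,2.5],[-1,-0.4,3.5,0,0,0,2.5],[-1,-0.4,3.5,0,0,0,2.5],[-1,-0.4,3.5,0,0,0,2.5],[-1,-0.4,3,0,0,0,2.5],[-1,-0.3,1.5,0,0,0,1.6]]
  ]
}}

```text
clock: 22.68
tool_pos: [0.5651, 0.0842, 0.2556]
orientation: [-90.0, -0.0, 96.5]
force: [0.3, -0.9, -4.3]
opening: 0.0433
```

>>> {"fn": "step_arm", "kwargs": {
  "rows": [
    [[-1,0,0,-1,0,0,0],[-1,0,0,-2,0,0,0],[-1,0,0,-2,0,0,0],[-1,0,0,-2,0,0,0],[-1,0,0,-0.8,0,0,0],[-1,0,0,0,0,0,0],[-1,0,0,0,0,0,0],[-1,0,0,0,0,0,0]]
  ]
}}

```text
clock: 23.68
tool_pos: [0.5664, 0.0825, 0.1789]
orientation: [-90.1, -0.0, 96.4]
force: [0.0, -0.4, -4.9]
opening: 0.0435
```

```bash
cat > look.py <<'E'
import sys
from h import *
t=sys.argv[1]; s,d=cam("scene"),cam("side")
a=ctrl.snapshot("scene");b=ctrl.snapshot("side");o=ctrl.get_obs();print(o["tool_pos"],o["orientation"],o["force"],o["opening"],o["clock"])
p=o["tool_pos"];y=np.radians(o["orientation"][2]);dv=np.array([np.cos(y),np.sin(y),0])
tip=p+dv*.078+[0,0,.108-.0961]; cup=p+dv*.05+[0,0,.108-.0961]; top=p+[0,0,.133-.0961]
cap=np.array([.5435,.281,.189])
for n,X in(("tip",tip),("cup",cup),("strip",top),("cap",cap)): print(n,X.round(4),"scene",proj(s,X).round(1),"side",proj(d,X).round(1))
e=cap-tip;print("cap in nozzle: along",e@dv,"lateral",e@np.array([dv[1],-dv[0],0]),"z",e[2])
S=proj(s,tip).astype(int);D=proj(d,tip).astype(int)
f=lambda i,q:cv2.resize(i[max(0,q[1]-50):q[1]+50,q[0]-50:q[0]+50],(400,400),interpolation=2)
cv2.imwrite(f"pics/{t}.png",np.hstack([f(a,S),f(b,D)]));print("crop centres",S,D)
E
python3 look.py l1
```

```text
[0.56627004 0.08252486 0.17874754] [-9.00558500e+01 -1.87315457e-02  9.63613111e+01] [ 1.81175510e-03  3.67022839e-01 -4.91805334e+00] 0.043213301439820176 23.775
tip [0.5576 0.16   0.1906] scene [325.  161.9] side [329.1 210.3]
cup [0.5607 0.1322 0.1906] scene [320.2 166.3] side [330.7 202.1]
strip [0.5663 0.0825 0.2156] scene [311.2 167.8] side [333.3 181.9]
cap [0.5435 0.281  0.189 ] scene [344.3 144.3] side [322.1 250.1]
cap in nozzle: along 0.12177598986212332 lateral -0.0006392187227617224 z -0.0016475418070981962
crop centres [324 161] [329 210]
```

View pics/l1.png

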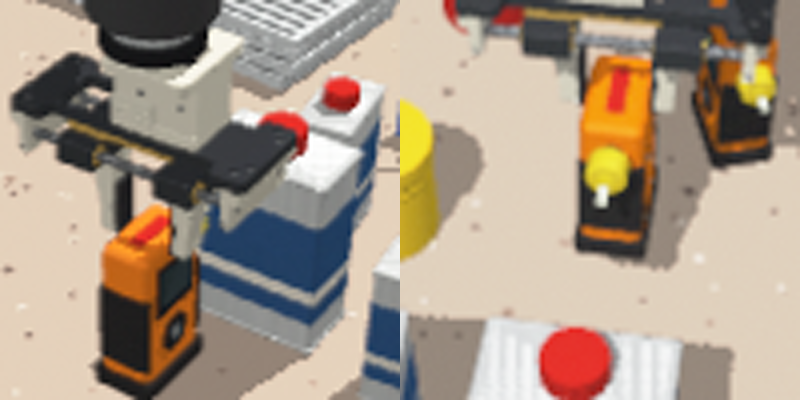

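The detector hangs upright. The tube tip is at the crop centre in the side view, (329,210), which agrees with the prediction, and the lighter one stands behind. I'm advancing 8 cm along the nozzle axis.

>>> {"fn": "step_arm", "kwargs": {
  "rows": [
    [[-1,-0.06,0.5,-0.1,0,0,0],[-1,-0.11,1,0,0,0,0],[-1,-0.11,1,0,0,0,0],[-1,-0.11,1,0,0,0,0],[-1,-0.11,1,0,0,0,0],[-1,-0.11,1,0,0,0,0],[-1,-0.11,1,0,0,0,0],[-1,-0.08,0.7,0,0,0,0],[-1,-0.05,0.45,0,0,0,0],[-1,-0.03,0.3,0,0,0,0],[-1,0,0,0,0,0,0],[-1,0,0,0,0,0,0]]
  ]
}}

```text
clock: 25.28
tool_pos: [0.5572, 0.1617, 0.1772]
orientation: [-90.0, 0.0, 96.3]
force: [-0.3, 0.4, -4.8]
opening: 0.0431
```

>>> {"fn": "step_arm", "kwargs": {
  "rows": [
    [[-1,0,0,0,0,0,0],[-1,0,0,0,0,0,0],[-1,0,0,0,0,0,0],[-1,0,0,0,0,0,0],[-1,0,0,0,0,0,0],[-1,0,0,0,0,0,0],[-1,0,0,0,0,0,0],[-1,0,0,0,0,0,0],[-1,0,0,0,0,0,0],[-1,0,0,0,0,0,0]]
  ]
}}

```text
clock: 26.52
tool_pos: [0.5572, 0.1619, 0.1772]
orientation: [-90.0, 0.0, 96.4]
force: [0.9, -0.4, -4.4]
opening: 0.0435
```

```bash
python3 look.py l2
```

```text
[0.55723277 0.16189234 0.17717397] [-9.00034263e+01  1.22596582e-03  9.63594855e+01] [-0.09697182 -0.14317652 -4.78248871] 0.04348767433811615 26.625
tip [0.5486 0.2394 0.1891] scene [338.  150.3] side [324.5 235.8]
cup [0.5517 0.2116 0.1891] scene [333.5 154.4] side [326.2 226.7]
strip [0.5572 0.1619 0.2141] scene [325.5 155.3] side [329.1 205. ]
cap [0.5435 0.281  0.189 ] scene [344.3 144.3] side [322.1 250.1]
cap in nozzle: along 0.041895860735807845 lateral -0.0004551593688112065 z -7.397236477368896e-05
crop centres [337 150] [324 235]
```

View pics/l2.png

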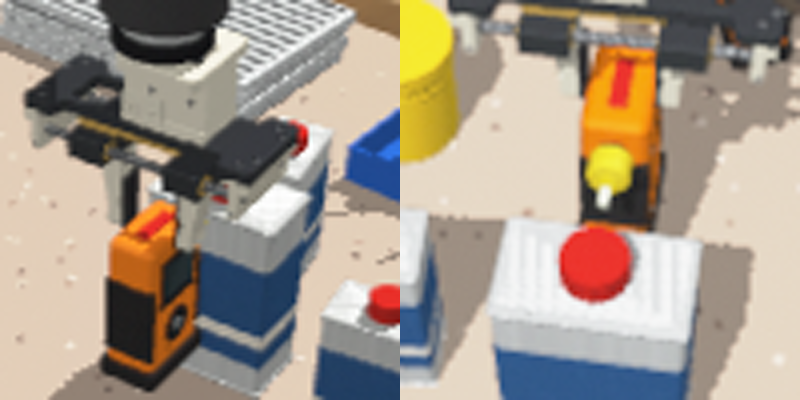

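The nozzle tip is at side-crop (604,205), lined up with the cap at (595,262) with a gap, and it has held still for more than a second. I'm handing in after a quick check that nothing else moved.

Run:
```python
from h import *
b=ctrl.snapshot("side")
h=cv2.cvtColor(b,cv2.COLOR_BGR2HSV)
for k,v in {"red":((h[...,0]<5)|(h[...,0]>174))&(h[...,1]>180)&(h[...,2]>90),"yel":(h[...,0]>=21)&(h[...,0]<33)&(h[...,1]>170)&(h[...,2]>90)}.items():
    N,l,s,c=cv2.connectedComponentsWithStats(v.astype(np.uint8))
    for j in range(1,N):
        if s[j,4]>40: print(k,s[j,4],c[j].round(1))
o=ctrl.get_obs();print(o["clock"],o["qvel"].round(2));ctrl.close_job()
```

```text
red 543 [297.4 146.7]
red 76 [227.1 196.1]
red 121 [260.5 242.5]
red 246 [322.2 250.6]
red 174 [320.6 317.9]
yel 949 [273.7 203.9]
yel 87 [212.6 207.6]
yel 112 [326.1 226.3]
26.675 [ 0.04  0.08  0.05 -0.04 -0.01 -0.06]
the job is handed in; nothing more can be done
```

I found the heavier detector, put the lighter one back on the bench, and handed in at 26.7 s with the heavier one held at the cap; the job reports no verdict.

- **Weighing:** the detector at (0.61, −0.29) pulled about 4.7 N when lifted, so it is the heavier. The one at (0.51, −0.09) pulled about 2.8 N. I set each down gently and upright, then picked up the heavier one again.
- **Final hold:** the nozzle tip is about 21 mm off the side of the largest tin's cap. By calculation it is aimed within 1 mm sideways and in height, and the last picture agrees with that. It held still for more than a second with the joints practically at rest, and its underside is about 81 mm off the bench.
- **Surroundings:** in the side view the tin's cap and the yellow pot are on the same pixels as at the start.
- **Not confirmed:**
    - The red pot showed up smaller and about 2 px off in the last image. I put that down to the gripper partly hiding it, since no move came near it.
    - I did not re-measure the swab cup, and nothing went near it.
    - I last saw the lighter detector standing on the bench in the stand-off picture, just before the final 8 cm approach.

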